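# Turn the fixings box lid to the washers

### The job

I am about to fit the hasp and need flat washers: in the round fixings box, push the thumb tab on its clear turning lid around, gently and with the fingertips, until the lid's opening has clicked into place over the compartment of flat washers. Either way round will do; only push the tab, do not pinch it, and leave the loose hardware around the box where it lies.

Things in the scene. Friction and masses are not known exactly. Their poses are not given: they have to be found in the camera images.
- drawer: shallow open drawer on the bench; its plywood floor is 12 mm above the bench top. Walls 65 mm high above the bench; the far wall is 100 mm high and carries a rack of pegs with keys, more than 100 mm beyond the box. Origin: on the bench, under the drawer's middle. Besides the box and the rack nothing stands more than 35 mm above its floor.
- fixings_box: round off-white moulded box, 160 mm in diameter, 34 mm high, screwed down on a thin hardboard disc fixed to the drawer floor. Six equal compartments (60 degrees each) round a hub, one kind of fixing in each, in varying places: flat washers, wing nuts, fence staples, brass screws, hex bolts, brass cup hooks. Origin: centre of the underside, on the lid's axis, 4 mm above the drawer floor; z up.
- lid (a joint): turning angle (rad, + counter-clockwise from above) of the clear lid, 165 mm in diameter, flat top 38 mm above the box's underside, cap in the middle 2.5 mm higher. At 0 the opening points to the box's -x; no stop within 6 rad. It clicks in six places 1.047 apart (it may start between two), opening centred over a compartment: 1 to 4 N at the tab to leave one; past half-way it runs by itself into the next.
- lid_opening (a point): centre of the lid's only opening, a wedge-shaped window edged by a raised grey bead, from 35 to 73 mm from the axis and 46 degrees wide. This point is 54 mm from the axis, on the lid's top face, and turns with the lid.
- thumb_tab: upright grey thumb tab on the lid's rim, in line with the middle of the opening: a plate 26 mm long along the radius (68 to 94 mm from the axis, so past the rim), 6 mm thick, 20 mm high. Origin: centre of its foot, on the lid's top face, 81 mm from the axis; x outward, y across its thickness (+ is counter-clockwise), z up.
- washers: the flat washers (steel rings 18 mm across, hole 10 mm, five of them) lying in one compartment of the box. Origin: centre of that compartment, 54 mm from the box's axis, on its floor, 3 mm above the box's underside.
- gate_latch: bystander, loose: red-enamelled steel gate latch 110 x 40 mm, 27 mm high, origin under its middle.
- butt_hinge: bystander, loose: bronze rising butt hinge lying open, 77 x 72 mm, 12 mm high, origin under its middle.
- hasp: bystander, loose: pitted zinc hasp 113 x 38 mm, 9 mm high, origin under its middle.
- d_handle: bystander, loose: steel D pull handle standing on its two feet, 130 mm long, 32 mm high, origin under its middle.

How it is judged:
On the way:
1. the fingers push the thumb tab while the opening is still away from the washers (contact force between the fingers and thumb_tab above 0.4 N and horizontal distance between lid_opening and washers above 0.015 m), for 0.1 s.
At the end, for the whole second after the job is handed in: the lid is at rest with the middle of its opening within 7 mm (level distance) of the middle of the washers' compartment, and each loose piece of hardware is within 10 mm of where it lay (horizontal distance between lid_opening and washers below 0.007 m and velocity of joint lid between -0.05 and 0.05 rad/s and distance of each of gate_latch, butt_hinge, hasp, d_handle from where it was at the start of the episode below 0.01 m); the robot touches nothing.
It fails at once if the thumb tab is pinched between the fingers (contact force between the fingers and thumb_tab above 0.3 N and y of the grasp point in the frame of thumb_tab between -0.004 and 0.004 m).
It fails at once if the thumb tab is pushed harder than 25 N (contact force between the fingers and thumb_tab above 25 N).
It fails at once if a loose piece of hardware is shifted or lifted by more than 10 mm (distance of any of gate_latch, butt_hinge, hasp, d_handle from where it was at the start of the episode above 0.01 m).
It also fails if it takes over 48 s, if anything falls off the work surface, if the arm or the gripper's body presses on something with over 40 N, if the wrist force passes 120 N, or if a joint passes its speed limit or range.

### The arm

A 7-joint arm with a two-finger parallel gripper is mounted at the origin on the work surface. World frame = base frame: x ahead of the robot, y to its left, z up, the work surface at z = 0. Lengths are in m, angles in rad, forces in N, time in s.
With the tool pointing down it reaches from about 0.4 to 0.925 m from the base axis. Payload 5.6 kg.
Tool frame: the origin (TCP) lies at the very end of the fingers, on their centre line; the grasp point (between the pads) lies 19 mm behind it; z points along the fingers, y is the direction in which the jaws open and shut (so a half turn about z gives the same grasp; the last joint's range is limited). The gripper opens to 85 mm and grips with 20 to 120 N. Pads are 22 mm wide; open, the fingers measure 114 mm over their backs; the gripper's body (76 mm by 85 mm) begins 54 mm behind the grasp point. The pads swing forward as they close: fully open they stand 13 mm farther back than shut.
Start: joints at [-1.176, 0.468, -0.012, 1.603, 0.006, 1.071, -0.056], TCP at [0.276, 0.589, 0.231] pointing down, gripper open.
Joint ranges: [-2.53, 2.53], [-0.31, 2.02], [-1.57, 1.55], [0.28, 2.44], [-1.29, 4.43], [0.15, 1.84], [-2.92, 2.92]. Speed limits (rad/s): [2.57, 2.57, 3.14, 3.14, 3.14, 3.14, 3.14].

### API

Orientations are given as a rotation vector (axis times angle).
In Python, from workcell import manip, viewer gives the robot as it stands.
- The arm moves only by the tool move_arm, never from a script. Its argument "deltas" is a list of rows, each an object of numbers: "ax", "ay", "az": the turn, a rotation vector about the tool's x, y, z in rad; "dx", "dy", "dz": the shift along the tool's x, y, z in m; "grip": the opening, from 0 (shut) to 1 (fully open). A call has 1 to 12 rows; each row shifts and turns the commanded pose from where the row before left it, along the tool's axes as they then stand; what a row does not reach is not made up. A row lasts 1/12 s, in which the tool goes at most 41.7 mm and 7.16 degrees, less where a joint would pass 70% of its speed; a pose out of reach is approached as far as the arm can. A call with a gripper value outside its range is refused whole. The fingers move at their own pace and stop on an object; the grip force is fixed at half the most. Time passes only in rows, so rows that do not move let the fingers close. It gives the time, the measured TCP pose, the force and the opening at its end, in the units of the state.
- manip.read_state(): the state, without advancing time (a new reading comes with each control period).
- viewer.snapshot(name): name is "scene" or "top"; returns (picture, depth): 400x640x3 uint8, blue, green, red; 400x640 float32, m along the optical axis (not along the pixel's ray), 0 where there is no reading.
- viewer.get_calibration(name): a dict with "K" (3x3 intrinsics, pixels), "R" (3x3) and "t" (3): a world point X has camera coordinates R X + t. Camera axes: x right, y down, z forward; pixel columns grow to the right and rows downward; lengths in m; the calibration is good to about 2 mm. A picture is of the moment at which its call begins. get_calibration takes no time and is no camera call.
- manip.sign_off(): hands the job in, once; it reports no verdict.
The state is a dict: "time_s": time; "joints": joint angles; "joint_vel": joint speeds; "effort": joint torques, N m; "tcp_pos": TCP position; "tool_rot": TCP orientation; "force": force on the tool from outside, world axes, zero at the start; "moment": the same for the moment, N m; "width": finger opening in m.
Only numpy, scipy, OpenCV 4.12 (cv2) and the standard library are available. Lean on these libraries where they do the work, as an engineer would, in place of code of your own. Each camera call takes 0.05 s, during which the arm holds its last target.

## Working session

There is one attempt and no reset: what is moved stays moved. The work goes in short steps, Python scripts to look and compute and a tool call to move; the robot and the scene stay as the last step left them, time stands still between calls to the robot, and variables do not carry over. Pictures are saved under pics/ and viewed, and the job is handed in when it is done.

Besides the shell and the picture viewer there is one more tool, called after "Request:" as name([rows], argument=value, ...), one row to a line, values as JSON. move_arm: Moves the arm, as the interface text tells. Its arguments: {"type":"object","properties":{"deltas":{"type":"array","items":{"type":"object","properties":{"ax":{"type":"number"},"ay":{"type":"number"},"az":{"type":"number"},"dx":{"type":"number"},"dy":{"type":"number"},"dz":{"type":"number"},"grip":{"type":"number"}}}}},"required":["deltas"]}

```bash
mkdir -p pics; ls; python3 - <<'E'
from workcell import manip, viewer
import cv2,numpy as np
for n in ("scene","top"):
    p,d=viewer.snapshot(n); cv2.imwrite(f"pics/{n}0.png",p); np.save(f"pics/{n}0.npy",d)
    c=viewer.get_calibration(n); print(n,c)
print(manip.read_state())
E
```

```text
pics
scene {'K': array([[493.20915589,   0.        , 319.08135557],
       [  0.        , 493.20915589, 198.29581324],
       [  0.        ,   0.        ,   1.        ]]), 'R': array([[-8.01962338e-01,  5.97374407e-01,  4.75836951e-04],
       [ 4.84256135e-01,  6.50569484e-01, -5.85025933e-01],
       [-3.49789085e-01, -4.68938338e-01, -8.11014446e-01]]), 't': array([ 0.41586979, -0.26927088,  1.11457259])}
top {'K': array([[363.01317707,   0.        , 320.93869944],
       [  0.        , 363.01317707, 198.59853718],
       [  0.        ,   0.        ,   1.        ]]), 'R': array([[-0.02729566, -0.99962539, -0.00200857],
       [-0.97405254,  0.02704886, -0.22469983],
       [ 0.22466999, -0.00417688, -0.97442596]]), 't': array([0.04772715, 0.55764954, 0.58537573])}
{'time_s': 0.1, 'joints': array([-1.17599067,  0.46832585, -0.01157881,  1.60354137,  0.00600729,
        1.07144243, -0.05628543]), 'joint_vel': array([-0.0007292 , -0.00359091, -0.00086899, -0.0029495 , -0.00013778,
       -0.00110793,  0.00210406]), 'effort': array([ 6.85589912e-04, -5.33509827e+01,  2.12415692e-02, -2.51966161e+01,
        1.14686578e-02,  4.24846759e-03,  4.85641044e-05]), 'tcp_pos': array([0.2754241 , 0.58818667, 0.23040569]), 'tool_rot': array([-6.82277971e-01, -3.06637332e+00,  2.61858335e-03]), 'force': array([ 0.00798507,  0.30923314, -0.03022545]), 'moment': array([0.03602326, 0.03025273, 0.00439075]), 'width': 0.08520873383054847}
```

View pics/scene0.png

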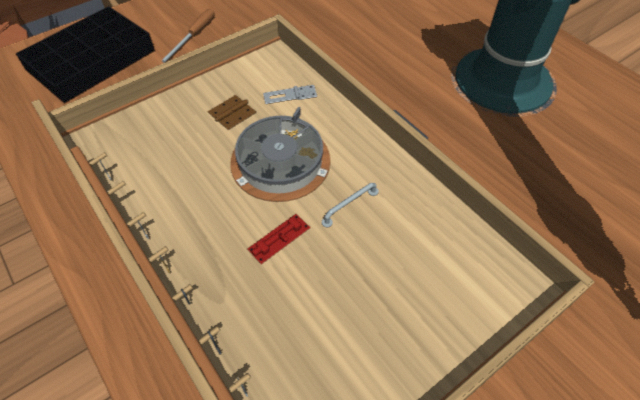

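View pics/top0.png

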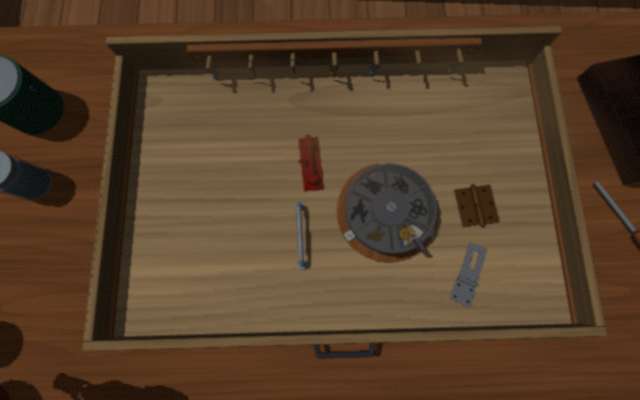

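```bash
python3 - <<'E'
import cv2
p=cv2.imread("pics/top0.png")[150:275,325:450]; a=cv2.convertScaleAbs(cv2.resize(p,(590,590),interpolation=cv2.INTER_CUBIC),alpha=1.6)
cv2.imwrite("pics/topc.png",a)
p=cv2.imread("pics/scene0.png")[95:205,220:340]; a=cv2.resize(p,(654,600),interpolation=cv2.INTER_CUBIC)
cv2.imwrite("pics/scenec.png",a)
E
```

```text
(no output)
```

View pics/topc.png

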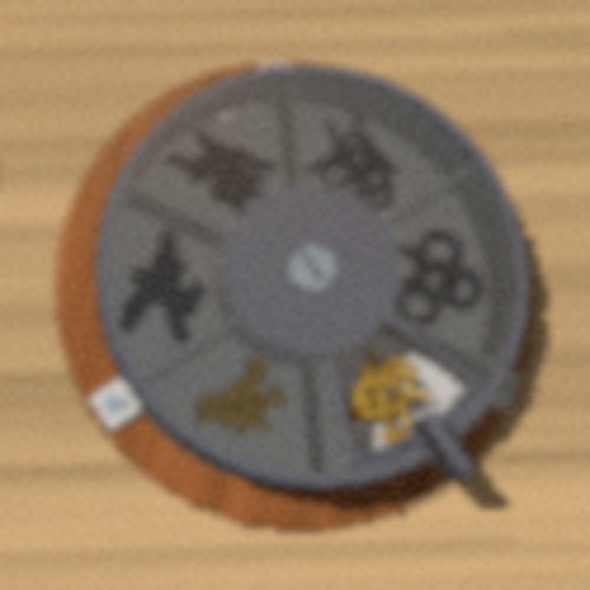

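View pics/scenec.png

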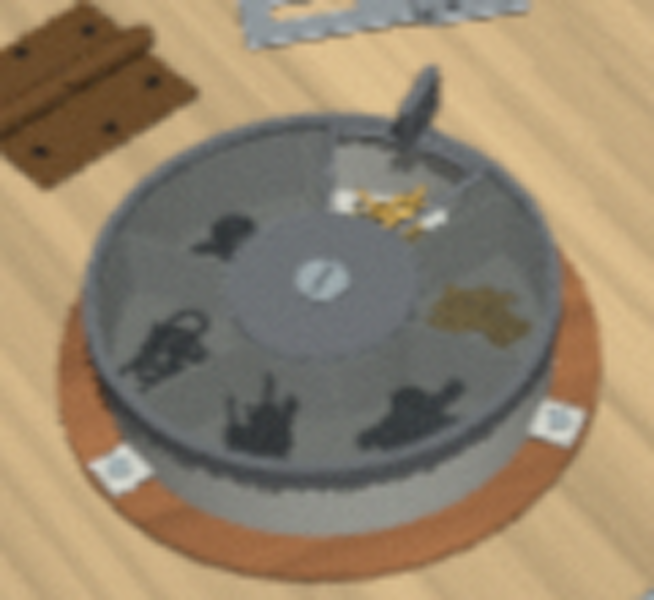

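```bash
cat > h.py <<'E'
import numpy as np,cv2
from workcell import manip, viewer
def proj(n,X):
    c=viewer.get_calibration(n); X=np.atleast_2d(X); q=X@c["R"].T+c["t"]; q=q@c["K"].T; return q[:,:2]/q[:,2:]
def plane(n,uv,z):
    c=viewer.get_calibration(n); uv=np.atleast_2d(uv).astype(float)
    r=np.c_[uv,np.ones(len(uv))]@np.linalg.inv(c["K"]).T@c["R"]; o=-c["R"].T@c["t"]
    return o+r*((z-o[2])/r[:,2])[:,None]
def rect(n,img,cx,cy,z,half=.1,N=600):
    # output: up=+x, left=+y
    W=np.array([[cx+half,cy+half,z],[cx+half,cy-half,z],[cx-half,cy-half,z],[cx-half,cy+half,z]])
    H=cv2.getPerspectiveTransform(proj(n,W).astype(np.float32),np.float32([[0,0],[N,0],[N,N],[0,N]]))
    return cv2.warpPerspective(img,H,(N,N),flags=cv2.INTER_CUBIC)
E
python3 - <<'E'
from h import *
s={}
for n in ("top","scene"):
    s[n]=np.mean([viewer.snapshot(n)[0].astype(float) for _ in range(8)],0); 
    np.save(f"pics/avg_{n}.npy",s[n])
zc=0.016+.0405
c=plane("top",[[325+312*125/590,150+268*125/590]],zc)[0]; print("top centre",c)
c2=plane("scene",[[220+322*120/654,95+280*110/600]],zc)[0]; print("scene centre",c2)
for n in s:
    for z,t in ((.021,"fl"),(.054,"lid")):
        a=rect(n,s[n].astype(np.float32),c[0],c[1],z); a=np.clip(a*(1.8 if n=="top" else 1.3),0,255).astype(np.uint8)
        cv2.imwrite(f"pics/r_{n}_{t}.png",a)
E
```

```text
top centre [ 0.54178426 -0.09331157  0.0565    ]
scene centre [ 0.54475636 -0.08982629  0.0565    ]
```

View pics/r_top_fl.png

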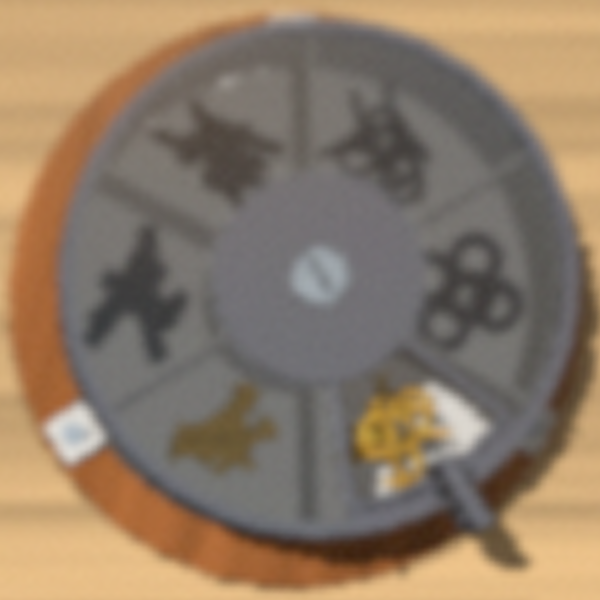

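View pics/r_scene_fl.png

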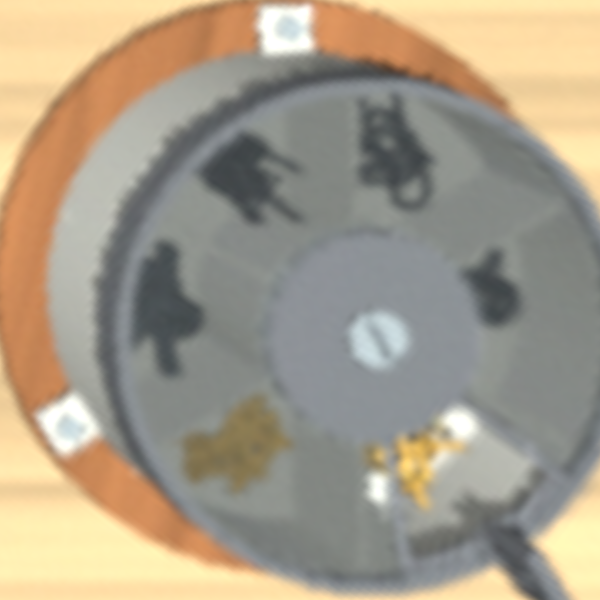

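View pics/r_top_lid.png

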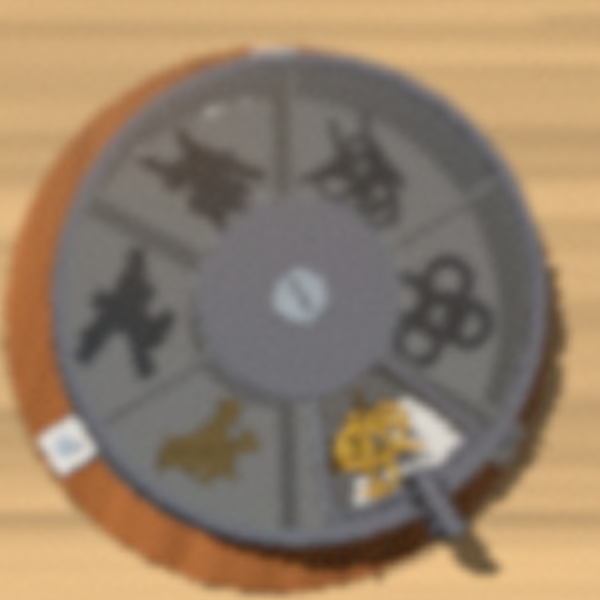

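```bash
python3 - <<'E'
import numpy as np,cv2
s=np.load("pics/avg_scene.npy").astype(np.float32); t=np.load("pics/avg_top.npy").astype(np.float32)
def e(i,r,g):
    a=i[r[0]:r[1],r[2]:r[3]]; a=cv2.resize(a,None,fx=14,fy=14,interpolation=cv2.INTER_LANCZOS4)
    return np.clip((a-g[0])*g[1],0,255).astype(np.uint8)
A=e(s,(125,168,236,276),(10,2)); B=e(t,(168,222,398,432),(5,3))
B=e(t,(170,213,396,426),(5,3.5))
h=min(A.shape[0],B.shape[0]); o=np.hstack([A[:h],B[:h]]); o=cv2.resize(o,(800,int(h*800/o.shape[1]))); cv2.imwrite("pics/enh.png",o);print(o.shape)
E
```

```text
(491, 800, 3)
```

View pics/enh.png

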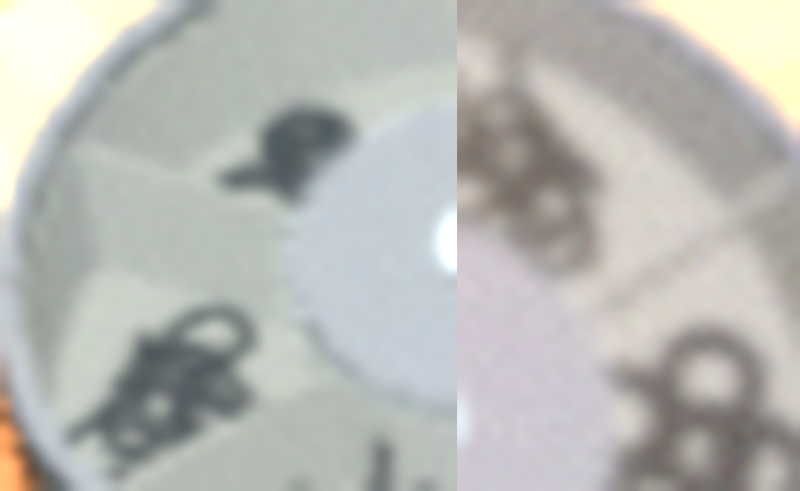

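```bash
python3 - <<'E'
from h import *
s=np.load("pics/avg_scene.npy").astype(np.float32); t=np.load("pics/avg_top.npy").astype(np.float32)
# top floor rect: right & upper-right, scene floor rect same region
o=[]
for n,i,g in (("top",t,3.2),("scene",s,1.7)):
    a=rect(n,i,.5418,-.0933,.021,half=.1,N=1000); a=a[100:700,500:900]; o.append(np.clip((a-5)*g,0,255))
o=np.hstack(o).astype(np.uint8); cv2.imwrite("pics/cmp.png",o)
E
```

```text
(no output)
```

View pics/cmp.png

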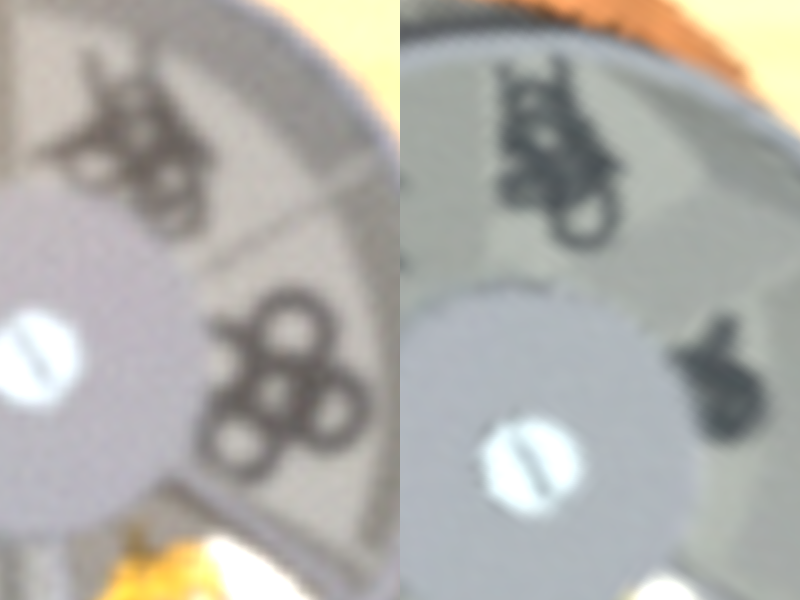

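```bash
cat >> h.py <<'E'
def overlay(n,img,c,phi,sc=5,half=60,gain=1.5,wphi=None):
    zt=.054
    ctr=proj(n,[[c[0],c[1],zt]])[0]; u0,v0=(ctr-half).astype(int)
    a=img[v0:v0+2*half,u0:u0+2*half].astype(np.float32); a=np.clip(cv2.resize(a,None,fx=sc,fy=sc,interpolation=cv2.INTER_CUBIC)*gain,0,255).astype(np.uint8)
    def P(X): return ((proj(n,X)-[u0,v0]+.5)*sc).astype(np.int32)
    def pol(r,th,z): r,th=np.broadcast_arrays(r,th); return np.c_[c[0]+r*np.cos(th),c[1]+r*np.sin(th),np.full(len(th),z)]
    cv2.polylines(a,[P(pol(.0825,np.linspace(0,6.28,90),zt))],True,(0,255,0),1)
    w=np.radians(23); cv2.polylines(a,[P(np.r_[pol(.035,phi+np.linspace(-w,w,20),zt),pol(.073,phi+np.linspace(w,-w,20),zt)])],True,(0,0,255),1)
    e=np.array([np.cos(phi),np.sin(phi)]); nn=np.array([-e[1],e[0]])
    for z in (zt,zt+.02):
        q=[np.r_[np.array(c[:2])+r*e+s*nn,z] for r,s in ((.068,-.003),(.094,-.003),(.094,.003),(.068,.003))]
        cv2.polylines(a,[P(q)],True,(255,0,255),1)
    if wphi is not None:
        for k in range(6): cv2.polylines(a,[P(pol(np.array([.03,.078]),np.full(2,wphi+np.pi/6+k*np.pi/3),.025))],False,(255,255,0),1)
        cv2.polylines(a,[P(pol(.08,np.linspace(0,6.28,90),.016))],True,(255,255,0),1)
    return a
E
python3 - <<'E'
from h import *
o=[overlay("top",np.load("pics/avg_top.npy"),(.5418,-.0933),np.radians(-149),gain=1.8,sc=6,half=58,wphi=np.radians(-90)),
 overlay("scene",np.load("pics/avg_scene.npy"),(.5448,-.0898),np.radians(-149),gain=1.2,sc=6,half=58,wphi=np.radians(-90))]
cv2.imwrite("pics/ov1.png",o[0]);cv2.imwrite("pics/ov2.png",o[1])
E
```

```text
(no output)
```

View pics/ov1.png

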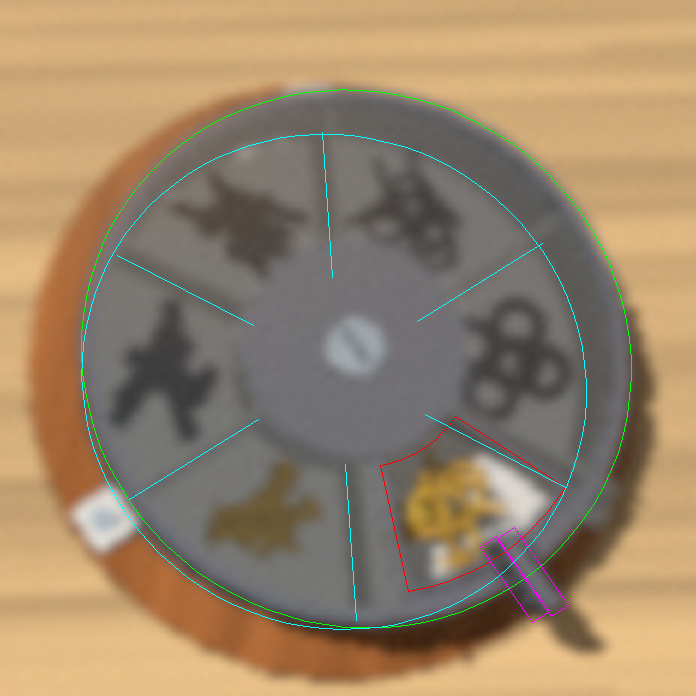

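View pics/ov2.png

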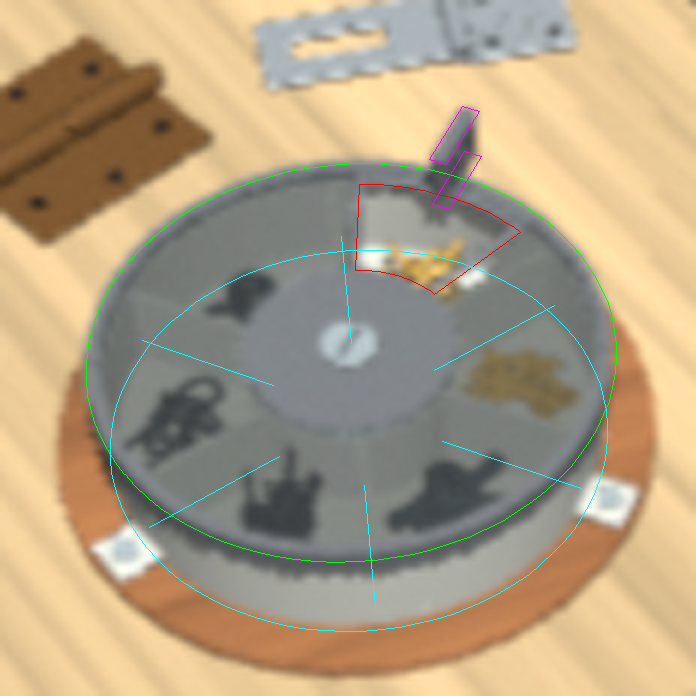

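Request:
move_arm([
  {"dx": -0.0255, "dy": -0.031, "grip": 0},
  {"dx": -0.0255, "dy": -0.031, "grip": 0},
  {"dx": -0.0255, "dy": -0.031, "grip": 0},
  {"dx": -0.0255, "dy": -0.031, "grip": 0},
  {"dx": -0.0255, "dy": -0.031, "grip": 0},
  {"dx": -0.0255, "dy": -0.031, "grip": 0},
  {"dx": -0.0255, "dy": -0.031, "grip": 0},
  {"dx": -0.0255, "dy": -0.031, "grip": 0},
  {"dx": -0.0255, "dy": -0.031, "grip": 0},
  {"dx": -0.0255, "dy": -0.031, "grip": 0},
  {"dx": -0.0255, "dy": -0.031, "grip": 0},
  {"dx": -0.0255, "dy": -0.031, "grip": 0},
])

```text
invalid input
```

Request:
move_arm([
  {"dx": -0.0255, "dy": -0.031, "grip": 0},
  {"dx": -0.0255, "dy": -0.031, "grip": 0},
  {"dx": -0.0255, "dy": -0.031, "grip": 0},
  {"dx": -0.0255, "dy": -0.031, "grip": 0},
  {"dx": -0.0255, "dy": -0.031, "grip": 0},
  {"az": 0.1, "grip": 0},
  {"az": 0.1, "grip": 0},
  {"az": 0.1, "grip": 0},
  {"az": 0.1, "grip": 0},
  {"az": 0.1, "grip": 0},
  {"az": 0.1, "grip": 0},
  {"grip": 0},
])

```text
invalid input
```

```bash
cat >> h.py <<'E'
from scipy.spatial.transform import Rotation as Ro
def to_tool(target,xaz=None):
    s=manip.read_state(); R=Ro.from_rotvec(s["tool_rot"]).as_matrix()
    print("t",s["time_s"],"tcp",s["tcp_pos"].round(4),"F",s["force"].round(2),"w",round(s["width"],4),"xaz",np.degrees(np.arctan2(R[1,0],R[0,0])).round(2),"z",R[:,2].round(3),"q7",s["joints"][6].round(2))
    print("tool delta",(R.T@(np.array(target)-s["tcp_pos"])).round(4))
E
python3 -c "
from h import *
to_tool([.4555,-.1105,.062])"
```

```text
t 0.9 tcp [0.2756 0.5887 0.2313] F [ 0.03  0.86 -0.65] w 0.0856 xaz 154.91 z [ 0. -0. -1.] q7 -0.06
tool delta [-0.4594 -0.5569  0.1693]
```

Request:
move_arm([
  {"ax": 0, "ay": 0, "az": 0, "dx": -0.0255, "dy": -0.031, "dz": 0, "grip": 0},
  {"ax": 0, "ay": 0, "az": 0, "dx": -0.0255, "dy": -0.031, "dz": 0, "grip": 0},
])

```text
time_s: 1.07
tcp_pos: [0.2942, 0.5115, 0.2305]
tool_rot: [-0.676, -3.067, 0.0]
force: [1.2, -0.2, -1.2]
width: 0.0639
```

Request:
move_arm([
  {"ax": 0, "ay": 0, "az": 0, "dx": -0.0255, "dy": -0.031, "dz": 0, "grip": 0},
  {"ax": 0, "ay": 0, "az": 0, "dx": -0.0255, "dy": -0.031, "dz": 0, "grip": 0},
  {"ax": 0, "ay": 0, "az": 0, "dx": -0.0255, "dy": -0.031, "dz": 0, "grip": 0},
  {"ax": 0, "ay": 0, "az": 0, "dx": -0.0255, "dy": -0.031, "dz": 0, "grip": 0},
  {"ax": 0, "ay": 0, "az": 0, "dx": -0.0255, "dy": -0.031, "dz": 0, "grip": 0},
  {"ax": 0, "ay": 0, "az": 0, "dx": -0.0255, "dy": -0.031, "dz": 0, "grip": 0},
  {"ax": 0, "ay": 0, "az": 0, "dx": -0.0255, "dy": -0.031, "dz": 0, "grip": 0},
  {"ax": 0, "ay": 0, "az": 0, "dx": -0.0255, "dy": -0.031, "dz": 0, "grip": 0},
  {"ax": 0, "ay": 0, "az": 0, "dx": -0.0255, "dy": -0.031, "dz": 0, "grip": 0},
  {"ax": 0, "ay": 0, "az": 0, "dx": -0.0255, "dy": -0.031, "dz": 0, "grip": 0},
  {"ax": 0, "ay": 0, "az": 0, "dx": -0.0255, "dy": -0.031, "dz": 0, "grip": 0},
  {"ax": 0, "ay": 0, "az": 0, "dx": -0.0255, "dy": -0.031, "dz": 0, "grip": 0},
])

```text
time_s: 2.07
tcp_pos: [0.4151, 0.0424, 0.2318]
tool_rot: [0.682, 3.066, 0.002]
force: [1.0, 0.4, 0.2]
width: 0.0003
```

Request:
move_arm([
  {"ax": 0, "ay": 0, "az": 0, "dx": -0.0255, "dy": -0.031, "dz": 0, "grip": 0},
  {"ax": 0, "ay": 0, "az": 0, "dx": -0.0255, "dy": -0.031, "dz": 0, "grip": 0},
  {"ax": 0, "ay": 0, "az": 0, "dx": -0.0255, "dy": -0.031, "dz": 0, "grip": 0},
  {"ax": 0, "ay": 0, "az": 0, "dx": -0.0255, "dy": -0.031, "dz": 0, "grip": 0},
  {"ax": 0, "ay": 0, "az": 0.1, "dx": 0, "dy": 0, "dz": 0, "grip": 0},
  {"ax": 0, "ay": 0, "az": 0.1, "dx": 0, "dy": 0, "dz": 0, "grip": 0},
  {"ax": 0, "ay": 0, "az": 0.1, "dx": 0, "dy": 0, "dz": 0, "grip": 0},
  {"ax": 0, "ay": 0, "az": 0.1, "dx": 0, "dy": 0, "dz": 0, "grip": 0},
  {"ax": 0, "ay": 0, "az": 0.1, "dx": 0, "dy": 0, "dz": 0, "grip": 0},
  {"ax": 0, "ay": 0, "az": 0.1, "dx": 0, "dy": 0, "dz": 0, "grip": 0},
  {"ax": 0, "ay": 0, "az": 0, "dx": 0, "dy": 0, "dz": 0, "grip": 0},
  {"ax": 0, "ay": 0, "az": 0, "dx": 0, "dy": 0, "dz": 0, "grip": 0},
])

```text
time_s: 3.07
tcp_pos: [0.4548, -0.1112, 0.2314]
tool_rot: [1.554, 2.73, 0.0]
force: [-0.8, -0.4, 0.4]
width: 0.0001
```

```bash
python3 -c "
from h import *
to_tool([.4555,-.1105,.062])"
```

```text
t 3.0667 tcp [ 0.4548 -0.1112  0.2314] F [-0.77 -0.42  0.38] w 0.0001 xaz 120.7 z [ 0.  0. -1.] q7 0.82
tool delta [0.0003 0.0009 0.1694]
```

Request:
move_arm([
  {"ax": 0, "ay": 0, "az": 0, "dx": 0, "dy": 0, "dz": 0.03, "grip": 0},
  {"ax": 0, "ay": 0, "az": 0, "dx": 0, "dy": 0, "dz": 0.03, "grip": 0},
  {"ax": 0, "ay": 0, "az": 0, "dx": 0, "dy": 0, "dz": 0.03, "grip": 0},
  {"ax": 0, "ay": 0, "az": 0, "dx": 0, "dy": 0, "dz": 0.03, "grip": 0},
  {"ax": 0, "ay": 0, "az": 0, "dx": 0, "dy": 0, "dz": 0.02, "grip": 0},
  {"ax": 0, "ay": 0, "az": 0, "dx": 0, "dy": 0, "dz": 0.01, "grip": 0},
  {"ax": 0, "ay": 0, "az": 0, "dx": 0, "dy": 0, "dz": 0.01, "grip": 0},
  {"ax": 0, "ay": 0, "az": 0, "dx": 0, "dy": 0, "dz": 0.009, "grip": 0},
  {"ax": 0, "ay": 0, "az": 0, "dx": 0, "dy": 0, "dz": 0, "grip": 0},
])

```text
time_s: 3.82
tcp_pos: [0.4545, -0.1112, 0.0616]
tool_rot: [-1.557, -2.728, 0.0]
force: [-0.2, -0.6, -0.3]
width: -0.0002
```

```bash
python3 -c "
from h import *
to_tool([.4555,-.1105,.062])
p=viewer.snapshot('scene')[0]; cv2.imwrite('pics/s1.png',cv2.resize(p[60:210,200:400],(800,600),interpolation=cv2.INTER_CUBIC))
p=viewer.snapshot('top')[0]; cv2.imwrite('pics/t1.png',cv2.convertScaleAbs(cv2.resize(p[150:300,325:500],(700,600),interpolation=cv2.INTER_CUBIC),alpha=1.8))
"
```

```text
t 3.8167 tcp [ 0.4545 -0.1112  0.0616] F [-0.24 -0.65 -0.3 ] w -0.0002 xaz 120.58 z [-0.001  0.    -1.   ] q7 1.04
tool delta [ 0.0001  0.0012 -0.0004]
```

View pics/s1.png

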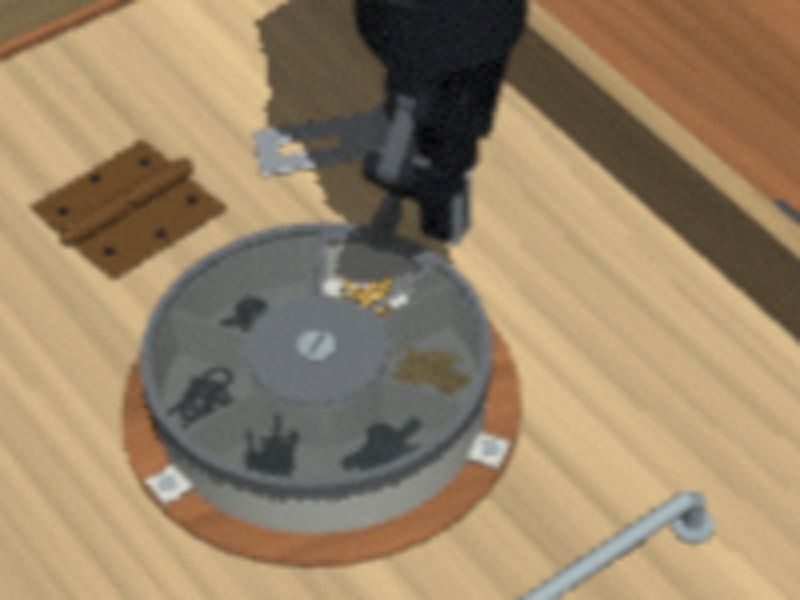

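View pics/t1.png

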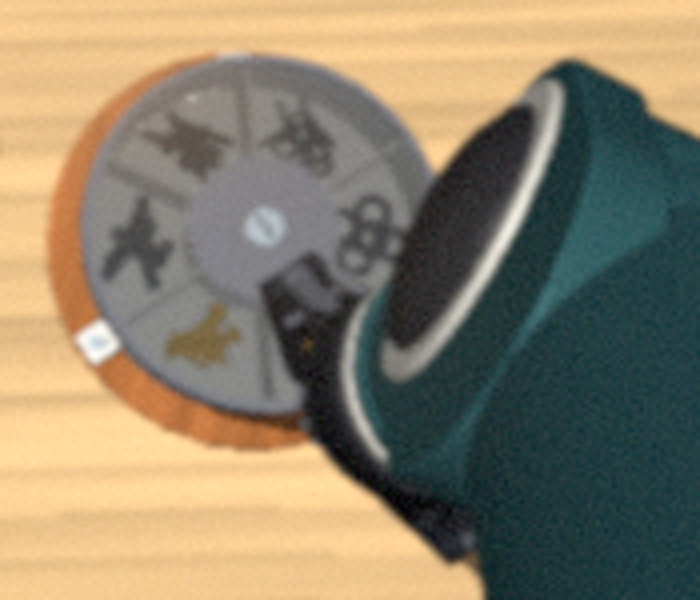

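Request:
move_arm([
  {"ax": 0, "ay": 0, "az": 0, "dx": -0.005, "dy": 0, "dz": 0, "grip": 0},
  {"ax": 0, "ay": 0, "az": 0, "dx": -0.004, "dy": 0, "dz": 0, "grip": 0},
  {"ax": 0, "ay": 0, "az": 0, "dx": -0.003, "dy": 0, "dz": 0, "grip": 0},
  {"ax": 0, "ay": 0, "az": 0, "dx": -0.003, "dy": 0, "dz": 0, "grip": 0},
  {"ax": 0, "ay": 0, "az": 0, "dx": -0.002, "dy": 0, "dz": 0, "grip": 0},
  {"ax": 0, "ay": 0, "az": 0, "dx": -0.002, "dy": 0, "dz": 0, "grip": 0},
])

```text
time_s: 4.42
tcp_pos: [0.4643, -0.1274, 0.0624]
tool_rot: [-1.557, -2.727, -0.001]
force: [-1.2, 1.7, 0.8]
width: 0.0001
```

Request:
move_arm([
  {"ax": 0, "ay": 0, "az": -0.04, "dx": -0.0034, "dy": -0.0005, "dz": 0, "grip": 0},
  {"ax": 0, "ay": 0, "az": -0.04, "dx": -0.0034, "dy": -0.0005, "dz": 0, "grip": 0},
  {"ax": 0, "ay": 0, "az": -0.04, "dx": -0.0034, "dy": -0.0005, "dz": 0, "grip": 0},
  {"ax": 0, "ay": 0, "az": -0.04, "dx": -0.0034, "dy": -0.0005, "dz": 0, "grip": 0},
])

```text
time_s: 4.75
tcp_pos: [0.4701, -0.1392, 0.0622]
tool_rot: [-1.33, -2.844, -0.001]
force: [-1.0, 2.3, 0.2]
width: 0.0001
```

```bash
cat >> h.py <<'E'
def look(k):
    p=viewer.snapshot('scene')[0]; cv2.imwrite(f'pics/s{k}.png',cv2.resize(p[60:210,200:400],(800,600),interpolation=cv2.INTER_CUBIC))
    p=viewer.snapshot('top')[0]; cv2.imwrite(f'pics/t{k}.png',cv2.convertScaleAbs(cv2.resize(p[150:300,325:500],(700,600),interpolation=cv2.INTER_CUBIC),alpha=1.8))
    s=manip.read_state()["tcp_pos"]; d=s[:2]-[.5433,-.0916]; print("r",np.hypot(*d).round(4),"az",np.degrees(np.arctan2(d[1],d[0])).round(1))
E
python3 -c "
from h import *
to_tool([.4555,-.1105,.062]); look(2)"
```

```text
t 4.75 tcp [ 0.4701 -0.1392  0.0622] F [-0.98  2.3   0.19] w 0.0001 xaz 129.87 z [-0.001  0.001 -1.   ] q7 1.22
tool delta [0.0314 0.0072 0.0002]
r 0.0875 az -146.4
```

View pics/s2.png

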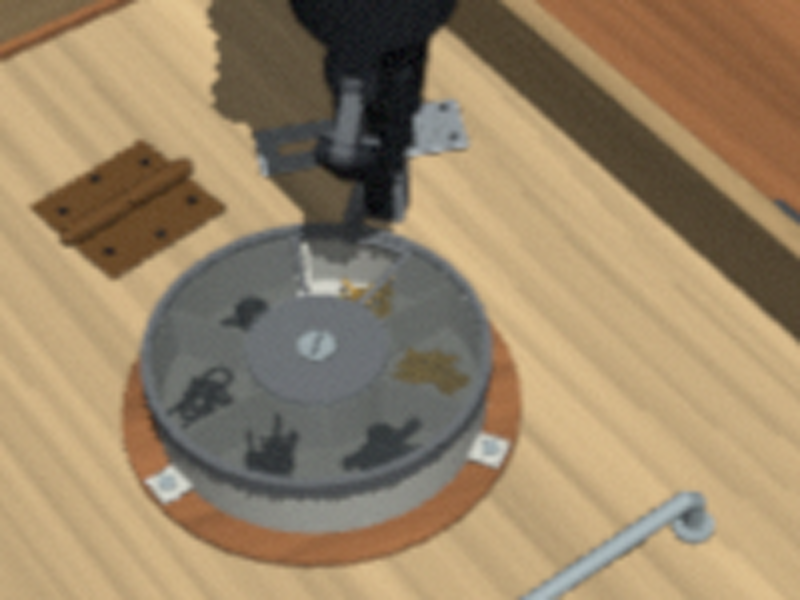

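Request:
move_arm([
  {"ax": 0, "ay": 0, "az": -0.04, "dx": -0.0034, "dy": -0.0005, "dz": 0, "grip": 0},
  {"ax": 0, "ay": 0, "az": -0.04, "dx": -0.0034, "dy": -0.0005, "dz": 0, "grip": 0},
  {"ax": 0, "ay": 0, "az": -0.04, "dx": -0.0034, "dy": -0.0005, "dz": 0, "grip": 0},
  {"ax": 0, "ay": 0, "az": -0.04, "dx": -0.0034, "dy": -0.0005, "dz": 0, "grip": 0},
  {"ax": 0, "ay": 0, "az": -0.04, "dx": -0.0034, "dy": -0.0005, "dz": 0, "grip": 0},
  {"ax": 0, "ay": 0, "az": -0.04, "dx": -0.0034, "dy": -0.0005, "dz": 0, "grip": 0},
  {"ax": 0, "ay": 0, "az": -0.04, "dx": -0.0034, "dy": -0.0005, "dz": 0, "grip": 0},
  {"ax": 0, "ay": 0, "az": -0.04, "dx": -0.0034, "dy": -0.0005, "dz": 0, "grip": 0},
])

```text
time_s: 5.52
tcp_pos: [0.4873, -0.1611, 0.0621]
tool_rot: [-0.864, -3.02, -0.0]
force: [-1.2, 2.1, 0.5]
width: 0.0
```

```bash
python3 -c "
from h import *
to_tool([.4555,-.1105,.062]); look(3)"
```

```text
t 5.5167 tcp [ 0.4873 -0.1611  0.0621] F [-1.19  2.09  0.49] w 0.0 xaz 148.08 z [-0.001  0.    -1.   ] q7 1.51
tool delta [0.0538 0.0261 0.0001]
r 0.0894 az -128.3
```

View pics/s3.png

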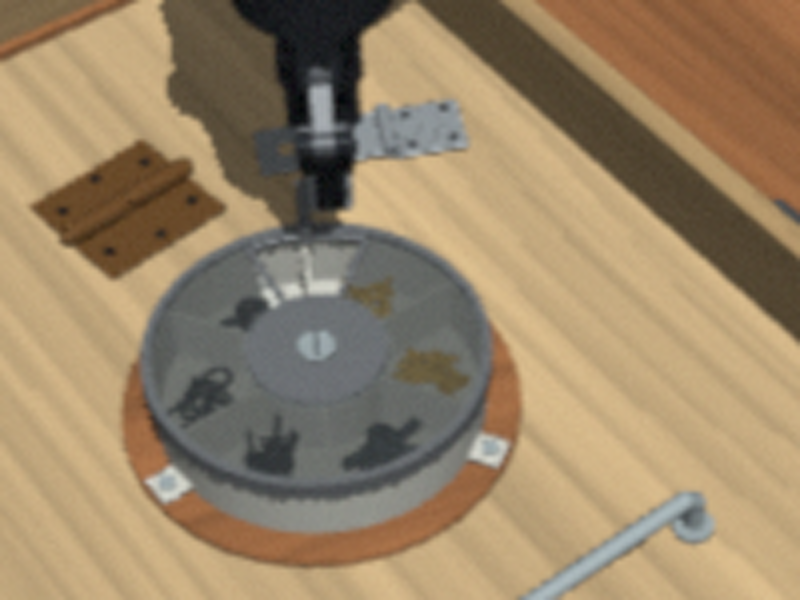

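Request:
move_arm([
  {"ax": 0, "ay": 0, "az": -0.04, "dx": -0.0034, "dy": 0.0002, "dz": 0, "grip": 0},
  {"ax": 0, "ay": 0, "az": -0.04, "dx": -0.0034, "dy": 0.0002, "dz": 0, "grip": 0},
  {"ax": 0, "ay": 0, "az": -0.04, "dx": -0.0034, "dy": 0.0002, "dz": 0, "grip": 0},
  {"ax": 0, "ay": 0, "az": -0.04, "dx": -0.0034, "dy": 0.0002, "dz": 0, "grip": 0},
  {"ax": 0, "ay": 0, "az": 0, "dx": 0, "dy": 0, "dz": 0, "grip": 0},
  {"ax": 0, "ay": 0, "az": 0, "dx": 0, "dy": 0, "dz": 0, "grip": 0},
  {"ax": 0, "ay": 0, "az": 0, "dx": 0, "dy": 0, "dz": 0, "grip": 0},
])

```text
time_s: 6.2
tcp_pos: [0.4997, -0.167, 0.0622]
tool_rot: [-0.624, -3.079, 0.0]
force: [0.5, 0.2, 0.3]
width: 0.0001
```

```bash
python3 -c "
from h import *
to_tool([.4555,-.1105,.062]); look(4)"
```

```text
t 6.2 tcp [ 0.4997 -0.167   0.0622] F [0.51 0.25 0.27] w 0.0001 xaz 157.1 z [-0. -0. -1.] q7 1.64
tool delta [0.0627 0.0348 0.0002]
r 0.087 az -120.1
```

View pics/s4.png

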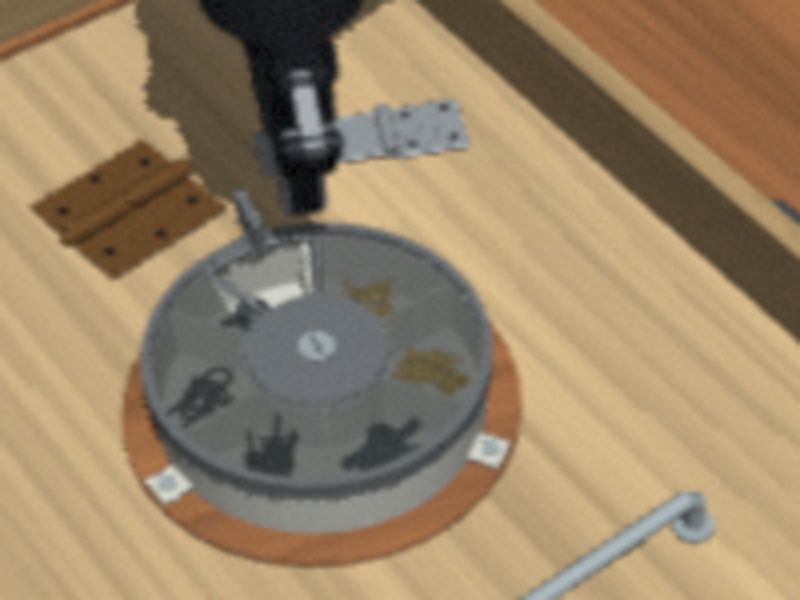

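Request:
move_arm([
  {"ax": 0, "ay": 0, "az": 0, "dx": 0.008, "dy": 0, "dz": 0, "grip": 0},
  {"ax": 0, "ay": 0, "az": 0, "dx": 0, "dy": 0, "dz": -0.03, "grip": 0},
  {"ax": 0, "ay": 0, "az": 0, "dx": 0, "dy": 0, "dz": -0.04, "grip": 0},
  {"ax": 0, "ay": 0, "az": 0, "dx": 0, "dy": 0, "dz": -0.04, "grip": 0},
  {"ax": 0, "ay": 0, "az": 0, "dx": 0, "dy": 0, "dz": -0.04, "grip": 0},
  {"ax": 0, "ay": 0, "az": 0, "dx": 0, "dy": 0, "dz": -0.02, "grip": 0},
  {"ax": 0, "ay": 0, "az": 0, "dx": 0.015, "dy": 0.036, "dz": 0, "grip": 0},
  {"ax": 0, "ay": 0, "az": 0, "dx": 0.015, "dy": 0.036, "dz": 0, "grip": 0},
  {"ax": 0, "ay": 0, "az": 0, "dx": 0.015, "dy": 0.036, "dz": 0, "grip": 0},
  {"ax": 0, "ay": 0, "az": 0, "dx": 0.015, "dy": 0.036, "dz": 0, "grip": 0},
  {"ax": 0, "ay": 0, "az": 0, "dx": 0.015, "dy": 0.036, "dz": 0, "grip": 0},
  {"ax": 0, "ay": 0, "az": 0, "dx": 0.015, "dy": 0.036, "dz": 0, "grip": 0},
])

```text
time_s: 7.3
tcp_pos: [0.4921, 0.0719, 0.2323]
tool_rot: [-0.622, -3.079, -0.0]
force: [0.4, -1.6, -0.2]
width: -0.0003
```

Request:
move_arm([
  {"ax": 0, "ay": 0, "az": 0, "dx": 0.015, "dy": 0.036, "dz": 0, "grip": 0},
  {"ax": 0, "ay": 0, "az": 0, "dx": 0.015, "dy": 0.036, "dz": 0, "grip": 0},
  {"ax": 0, "ay": 0, "az": 0, "dx": 0.015, "dy": 0.036, "dz": 0, "grip": 0},
  {"ax": 0, "ay": 0, "az": 0, "dx": 0.015, "dy": 0.036, "dz": 0, "grip": 0},
  {"ax": 0, "ay": 0, "az": 0, "dx": 0.015, "dy": 0.036, "dz": 0, "grip": 0},
  {"ax": 0, "ay": 0, "az": 0, "dx": 0.015, "dy": 0.036, "dz": 0, "grip": 0},
  {"ax": 0, "ay": 0, "az": 0, "dx": 0.015, "dy": 0.036, "dz": 0, "grip": 0},
  {"ax": 0, "ay": 0, "az": 0, "dx": 0.015, "dy": 0.036, "dz": 0, "grip": 0},
  {"ax": 0, "ay": 0, "az": 0, "dx": 0, "dy": 0, "dz": 0, "grip": 0},
])

```text
time_s: 8.05
tcp_pos: [0.4904, 0.3912, 0.2316]
tool_rot: [-0.605, -3.08, -0.007]
force: [-1.4, 0.6, 0.3]
width: 0.0
```

```bash
python3 - <<'E'
from h import *
to_tool([.4555,-.1105,.062])
for n,c,g in (("top",(.5418,-.0933),1.8),("scene",(.5448,-.0898),1.2)):
    s=np.mean([viewer.snapshot(n)[0].astype(float) for _ in range(4)],0); np.save(f"pics/end_{n}.npy",s)
    cv2.imwrite(f"pics/e_{n}.png",overlay(n,s,c,np.radians(-89),gain=g,sc=6,half=58))
    if n=="top": cv2.imwrite("pics/e_topfull.png",s)
    cv2.imwrite(f"pics/diff_{n}.png",np.abs(s-np.load(f"pics/avg_{n}.npy")).clip(0,80)*3)
E
```

```text
t 8.05 tcp [0.4904 0.3912 0.2316] F [-1.45  0.6   0.3 ] w 0.0 xaz 157.79 z [-0.002  0.005 -1.   ] q7 0.49
tool delta [-0.1579 -0.4783  0.1673][ WARN:0@3.204] global loadsave.cpp:1063 imwrite_ Unsupported depth image for selected encoder is fallbacked to CV_8U.
```

View pics/e_top.png

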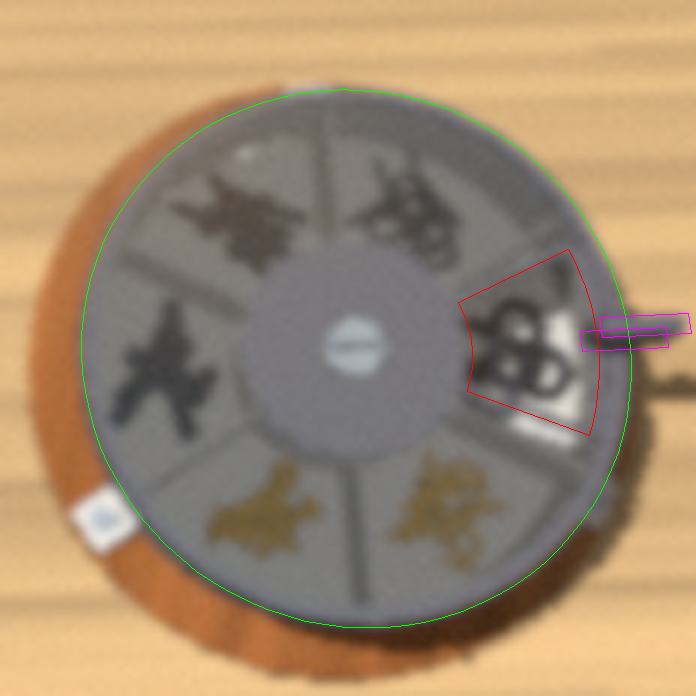

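View pics/e_scene.png

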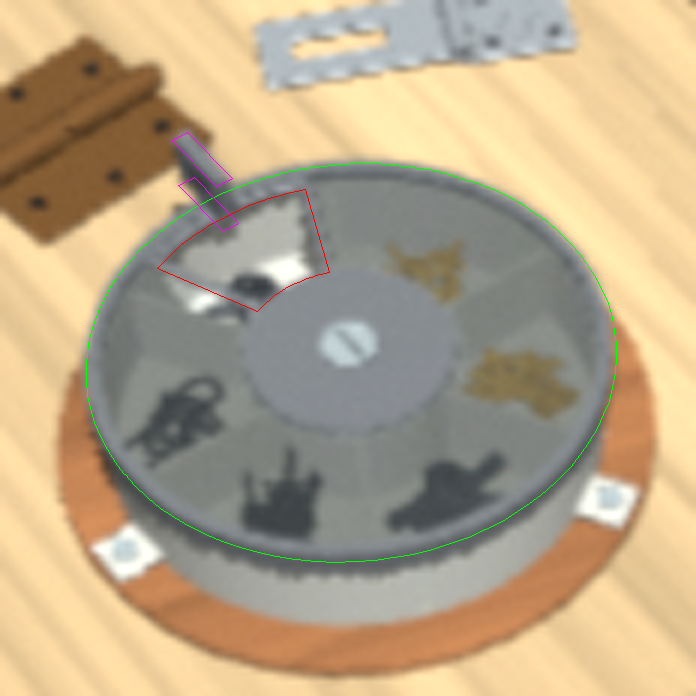

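View pics/diff_scene.png

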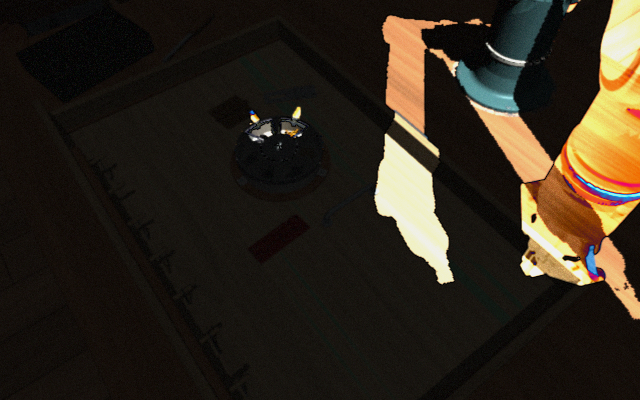

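View pics/diff_top.png

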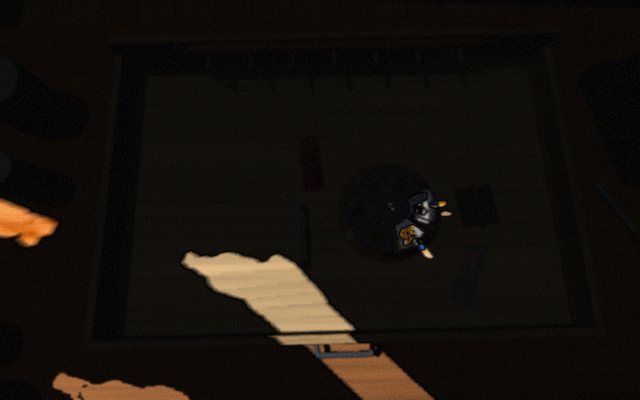

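```bash
python3 - <<'E'
from h import *
s=np.mean([viewer.snapshot("top")[0].astype(float) for _ in range(4)],0); d=np.abs(s-np.load("pics/end_top.npy"))[150:275,325:450]
print(d.mean(),d.max()); print(manip.sign_off())
E
```

```text
0.726256 6.5
the job is handed in; nothing more can be done
None
```

I turned the lid about 60° counter-clockwise by pushing the thumb tab with the closed fingertips. It ran the rest of the way by itself into the click over the flat washers, and I handed the job in at about 8.7 s.

- **Force:** the highest tool force I read was about 2.5 N, at the ends of the moves. I did not log it between those readings.
- **Opening:** both cameras show the tab and opening at about -89°, against a washers' compartment centre at about -89° to -90°. I judge the reading good to about 2° (2 mm); the allowance is about 7°. The top view shows the steel rings through the open window.
- **At rest:** two averaged top pictures in succession differed only by image noise.
- **Loose hardware:** before-and-after difference pictures from both cameras show no shift of the latch, hinge, hasp or handle. The arm is well clear of everything.

**Disagreements:**
- The two cameras put the box centre about 4–5 mm apart, so I used the mean.
- In the scene view the hub hides part of the washers. I identified them mainly from the top view, as rings about 18 mm across.
- My first two move calls were refused because their rows left out some of the fields; nothing moved.

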